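Feed the grooved castor wheel into the bin with the joystick

TASK

Slide the small open bin (the one with the low front lip) sideways along the feeder until it stands below the outlet of the lane that holds the grooved wheel. Then push the spring-centred joystick over towards that lane's side (left for the left lane, right for the right lane, as seen from the robot), keep it held over until the grooved wheel has rolled out and lies still in the bin, and let the stick spring back to centre. Do not touch either wheel, keep the plain wheel waiting in its lane, let no wheel fall on the bench, and leave the other things where they are.

Things in the scene. Friction and masses are not known exactly. Their poses are not given: they have to be found in the camera images.
- feeder: fixed two-lane gravity feeder, grey steel, 180 (x) by 138 mm (y), 125 mm high at the robot's end. Origin: footprint centre at bench level; +x is the rolling direction, away from the robot, +y the left lane's side. Lanes centred at y = +40 (left) and -40 mm (right), 46 mm wide, floors falling 12 degrees to x = +90 mm. A slanting gate plate at x = +14 mm, 18 mm above the floor, holds one wheel in each.
- outlet_left (a point): middle of the left lane's outlet edge, 50 mm above the bench
- outlet_right (a point): middle of the right lane's outlet edge, 50 mm above the bench
- grooved_wheel: white nylon castor wheel, 60 mm diameter, 40 mm wide, with a deep groove 18 mm wide and 14 mm deep round its middle, about 0.2 kg; loose, waiting behind the gate of one lane (either one). Origin at its centre; its y axis is the axle, across the lane. It turns as it rolls.
- plain_wheel: white nylon castor wheel of the same size with a smooth plain tread and no groove, waiting behind the gate of the other lane. Origin at its centre, y axis along the axle.
- bin: loose open green bin, 120 (x) by 90 (y) by 60 mm high, 0.3 kg, walls 3, floor 4 mm; front wall (-x, facing the feeder) only a lip 22 mm high. Origin: centre of underside. Starts left or right of the outlets, lip 8 to 18 mm beyond the outlet edge in x, yawed up to 0.12: a slide along the feeder's y brings it below a lane, origin about 163 mm from the feeder's along its x. Slides with 1 to 2 N.
- control_box: fixed grey control box, 100 mm (x) by 110 mm (y), 50 mm high, left or right of the feeder, nearer the robot; its stick stands at the middle of its top. Origin: centre of its underside. The stick tilts only along the box's y; box +y is left.
- stick (a joint): joystick tilt, rad: 0 upright, positive to the box's +y (left), negative to -y (right), stops at +-0.42. Pivot 55 mm above the bench; spring 0.9 N m/rad to centre (6 N at the knob, fully over). Leaning left lowers the left gate and raises the right one, leaning right the reverse; a gate lets its wheel pass beyond about 0.28 rad and closes when the stick is released.
- stick_knob (a point): centre of the stick's black knob, 24 mm diameter and 40 mm tall, 65 mm from the pivot, 120 mm above the bench when upright; the knob's top is 140 mm above the bench
- charger: fixed black battery charger, 90 x 100 x 80 mm high, on the other side of the feeder from the control box; origin at the centre of its underside
- carton: loose small cardboard box, 70 x 70 x 55 mm, beside the feeder's outlets on the side opposite the bin; leave alone
- spray_can: loose aluminium spray can, 54 mm diameter, 150 mm high; leave alone
- jar: loose clear jar, 60 mm diameter, 70 mm high; leave alone
- screwdriver: loose screwdriver lying at the far edge; leave alone
- wrench: loose wrench lying at the far edge; leave alone
- collar: loose steel ring, 60 mm diameter, 20 mm high; leave alone

How it is judged:
On the way, in this order (a step that is already met when the one before it is completed fails the run):
1. the bin stands below the outlet of the grooved wheel's lane (centred within 20 mm, close to the feeder), the wheel still in its lane (((y of plain_wheel in the frame of feeder below 0 m and y of bin in the frame of feeder between 0.02 and 0.06 m and x of bin in the frame of feeder between 0.14 and 0.19 m) or (y of plain_wheel in the frame of feeder above 0 m and y of bin in the frame of feeder between -0.06 and -0.02 m and x of bin in the frame of feeder between 0.14 and 0.19 m)) and distance of grooved_wheel from where it was at the start of the episode below 0.02 m and linear speed of bin below 0.02 m/s), for 0.2 s.
2. the grooved wheel lies in the bin while the stick is still held over (x of grooved_wheel in the frame of bin between -0.06 and 0.06 m and y of grooved_wheel in the frame of bin between -0.045 and 0.045 m and z of grooved_wheel in the frame of bin between 0 and 0.05 m and linear speed of grooved_wheel below 0.08 m/s and (value of joint stick above 0.25 rad or value of joint stick below -0.25 rad)), for 0.3 s.
At the end, for the whole second after the job is handed in: the grooved wheel lies at rest in the upright bin, the bin still below that wheel's lane (within 30 mm sideways), the stick back at centre (within 0.06 rad), the plain wheel still in its lane (within 20 mm of where it was) (x of grooved_wheel in the frame of bin between -0.06 and 0.06 m and y of grooved_wheel in the frame of bin between -0.045 and 0.045 m and z of grooved_wheel in the frame of bin between 0 and 0.05 m and linear speed of grooved_wheel below 0.05 m/s and value of joint stick between -0.06 and 0.06 rad and ((y of plain_wheel in the frame of feeder below 0 m and y of bin in the frame of feeder between 0.01 and 0.07 m and x of bin in the frame of feeder between 0.14 and 0.19 m) or (y of plain_wheel in the frame of feeder above 0 m and y of bin in the frame of feeder between -0.07 and -0.01 m and x of bin in the frame of feeder between 0.14 and 0.19 m)) and angle between bin's own z axis and vertical below 0.1 rad and distance of plain_wheel from where it was at the start of the episode below 0.02 m); the robot touches nothing.
It fails at once if the plain wheel leaves its place (over 20 mm) (distance of plain_wheel from where it was at the start of the episode above 0.02 m).
It fails at once if the robot touches a wheel (contact force between any of the fingers, the arm and grooved_wheel above 0.5 N or contact force between any of the fingers, the arm and plain_wheel above 0.5 N).
It fails at once if a wheel falls on the bench (contact force between any of grooved_wheel, plain_wheel and table above 0.2 N).
It fails at once if the bin is lifted off the bench (over 20 mm) instead of slid (height (world z) of bin above 0.02 m).
It fails at once if another thing is moved by over 25 mm (distance of any of carton, spray_can, jar, screwdriver, wrench, collar from where it was at the start of the episode above 0.025 m).
It also fails if it takes over 58 s, if anything falls off the work surface, if the arm or the gripper's body presses on something with over 40 N, if the wrist force passes 120 N, or if a joint passes its speed limit or range.

ROBOT

A 7-joint arm with a two-finger parallel gripper is mounted at the origin on the work surface. World frame = base frame: x ahead of the robot, y to its left, z up, the work surface at z = 0. Lengths are in m, angles in rad, forces in N, time in s.
With the tool pointing down it reaches from about 0.425 to 0.875 m from the base axis. Payload 8.4 kg.
Tool frame: the origin (TCP) lies on the centre line of the jaws, within the pads' length; the fingertips stand 17 mm ahead of it and the grasp point (between the pads) lies 2 mm behind it; z points along the fingers, y is the direction in which the jaws open and shut (so a half turn about z gives the same grasp; the last joint's range is limited). The gripper opens to 85 mm and grips with 20 to 120 N. Pads are 22 mm wide; open, the fingers measure 114 mm over their backs; the gripper's body (76 mm by 85 mm) begins 54 mm behind the grasp point. The pads swing forward as they close: fully open they stand 13 mm farther back than shut.
Start: joints at [-1.223, 0.333, 0.04, 1.465, -0.013, 1.343, -0.059], TCP at [0.281, 0.586, 0.248] pointing down, gripper open.
Joint ranges: [-2.58, 2.58], [-0.38, 2.09], [-1.3, 1.39], [0.25, 2.4], [-1.5, 4.64], [0.08, 2.09], [-2.65, 2.65]. Speed limits (rad/s): [2.22, 2.22, 2.79, 2.79, 3.14, 3.14, 3.14].

INTERFACE

Orientations are given as a unit quaternion [w, x, y, z].
In Python, from cell import robot gives the robot as it stands. The module is installed in compiled form; this text tells all that it offers.
- The arm moves only by the tool drive_tool, never from a script. Its argument "commands" is a list of rows, each a list of 7 numbers: the turn, a rotation vector about the tool's x, y, z in degrees, then the shift along the tool's x, y, z in cm, then the closure in counts, from 0 (fully open) to 255 (shut). In form: [[rx, ry, rz, x, y, z, claw], ...]. A call has exactly 5 rows; each row shifts and turns the commanded pose from where the row before left it, along the tool's axes as they then stand; what a row does not reach is not made up. A row lasts 1/10 s, in which the tool goes at most 50 mm and 8.59 degrees, less where a joint would pass 70% of its speed; a pose out of reach is approached as far as the arm can. A call is refused whole if a number of a shift passes 5 or a number of a turn 8.59, either way. A call with a gripper value outside its range is refused whole. The fingers move at their own pace and stop on an object; the grip force is fixed at half the most. Time passes only in rows, so rows that do not move let the fingers close, or fill a call up. It gives the time, the measured TCP pose, the force and the opening at its end, in the units of the state.
- robot.state(): the state, without advancing time (a new reading comes with each control period).
- robot.capture(name): name is "scene" or "top" or "wrist"; returns a dict with "pixels" (384x512x3 uint8, red, green, blue), "mtx" (3x3 intrinsics, pixels), "distortion" ([k1, k2, p1, p2, k3] as OpenCV has them; the pictures are not rectified), "position" and "rotation" of the camera in the world; the wrist camera has in their place "T_tool_cam" (4x4, takes a point from camera to tool coordinates, whose origin is the TCP and whose axes are the flange's). Camera axes: x right, y up, looking along -z (the intrinsics and any distortion apply to the point x, -y, -z); pixel columns grow to the right and rows downward; lengths in m; the calibration is good to about 2 mm. A picture is of the moment at which its call begins: read the wrist's pose just before it. There is no depth.
- robot.sign_off(): hands the job in, once; it reports no verdict.
The state is a dict: "t": time; "joint_positions": joint angles; "joint_vel": joint speeds; "tau": joint torques, N m; "position": TCP position; "tool_rot": TCP orientation; "contact_force": force on the tool from outside, world axes, zero at the start; "moment": the same for the moment, N m; "grip_width": finger opening in m.
Only numpy, scipy, OpenCV 4.12 (cv2) and the standard library are available. Lean on these libraries where they do the work, as an engineer would, in place of code of your own. Each camera call takes 0.05 s, during which the arm holds its last target.

## Working session

There is one attempt and no reset: what is moved stays moved. The work goes in short steps, Python scripts to look and compute and a tool call to move; the robot and the scene stay as the last step left them, time stands still between calls to the robot, and variables do not carry over. Pictures are saved under pics/ and viewed, and the job is handed in when it is done.

Besides the shell and the picture viewer there is one more tool, called after "Request:" as name(argument=value, ...), one argument or row to a line, values as JSON. drive_tool: Moves the arm, as the interface text tells. Its arguments: {"type":"object","properties":{"commands":{"type":"array","items":{"type":"array","items":{"type":"number"}}}},"required":["commands"]}

```bash
mkdir -p pics; cat > h.py <<'E'
import numpy as np, cv2
from cell import robot
def cap(name,fn):
    c=robot.capture(name); cv2.imwrite('pics/'+fn,c['pixels'][:,:,::-1]); return c
def ray(c,uv):
    uv=np.array(uv,float).reshape(-1,1,2)
    n=cv2.undistortPoints(uv,np.array(c['mtx']),np.array(c['distortion'])).reshape(-1,2)
    d=np.c_[n[:,0],-n[:,1],-np.ones(len(n))]
    return np.array(c['position']),d@np.array(c['rotation']).T
def onz(c,uv,z):
    p,d=ray(c,uv); return p+d*((z-p[2])/d[:,2])[:,None]
def proj(c,P):
    P=np.array(P,float).reshape(-1,3)
    q=(P-np.array(c['position']))@np.array(c['rotation'])
    q=q*[1,-1,-1]
    return cv2.projectPoints(q,np.zeros(3),np.zeros(3),np.array(c['mtx']),np.array(c['distortion']))[0].reshape(-1,2)
E
python3 - <<'E'
from h import *
import pickle
for n in('scene','top'):
    c=cap(n,n+'0.png'); pickle.dump(c,open(n+'0.pkl','wb')); print(n,c['position'],c['rotation'],c['mtx'],c['distortion'])
print(robot.state())
E
```

```text
scene [ 1.19447434 -0.19673075  1.15203416] [0.77124828 0.22700621 0.16424439 0.57154881] [[433.84494746   0.         258.31858275]
 [  0.         433.84494746 193.14700228]
 [  0.           0.           1.        ]] [-0.15565808  0.          0.          0.          0.        ]
top [0.42061932 0.01337573 1.40874029] [ 0.71399112  0.03529816 -0.04645856 -0.69771937] [[393.39644816   0.         260.13537492]
 [  0.         393.39644816 196.72058678]
 [  0.           0.           1.        ]] [-0.04664599  0.          0.          0.          0.        ]
{'t': 0.1, 'joint_positions': array([-1.22318385,  0.33385013,  0.03985278,  1.46612482, -0.01339901,
        1.34327192, -0.05847129]), 'joint_vel': array([-0.00116327, -0.00264586,  0.0004242 , -0.00333743,  0.00177291,
        0.00184861,  0.00021163]), 'tau': array([ 3.03705951e-03, -6.60010958e+01,  1.36942416e+00, -4.06472790e+01,
        1.69440347e-02,  8.81827291e-03, -3.42245357e-05]), 'position': array([0.28071614, 0.5858674 , 0.24753189]), 'tool_rot': array([-1.10753146e-04,  2.21536109e-01,  9.75151922e-01, -6.85372261e-04]), 'contact_force': array([0.41953525, 0.14595322, 0.88418601]), 'moment': array([-0.02891617, -0.00292606,  0.01152747]), 'grip_width': 0.08528935037561548}
```

Rotation is a quaternion; I'll handle that.

```bash
python3 - <<'E'
s=open('h.py').read()
s=s.replace("def cap(","from scipy.spatial.transform import Rotation as R\ndef M(q):\n    q=np.array(q)\n    return q if q.shape==(3,3) else R.from_quat(q,scalar_first=True).as_matrix()\ndef cap(").replace("np.array(c['rotation'])","M(c['rotation'])")
open('h.py','w').write(s)
E
python3 -c "
from h import *
import cv2
print(M([-1.10753146e-04,  2.21536109e-01,  9.75151922e-01, -6.85372261e-04]))
for n in('scene','top'):
    i=cv2.imread('pics/%s0.png'%n); cv2.imwrite('pics/%s0b.png'%n,cv2.resize(i,(800,600),interpolation=cv2.INTER_CUBIC))
"
```

```text
[[-9.01843480e-01  4.32062573e-01 -5.19671694e-04]
 [ 4.32062877e-01  9.01842565e-01 -1.28761251e-03]
 [-8.76671214e-05 -1.38575580e-03 -9.99999036e-01]]
```

View pics/scene0b.png

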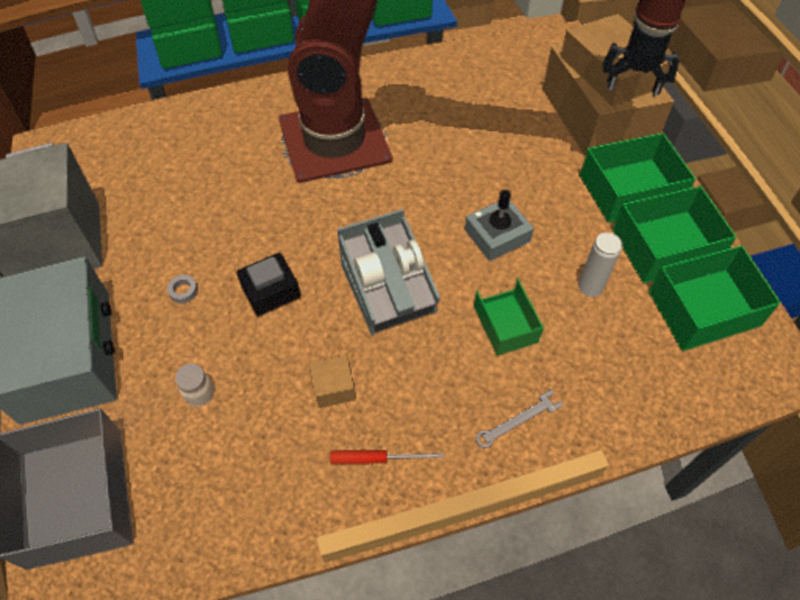

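View pics/top0b.png

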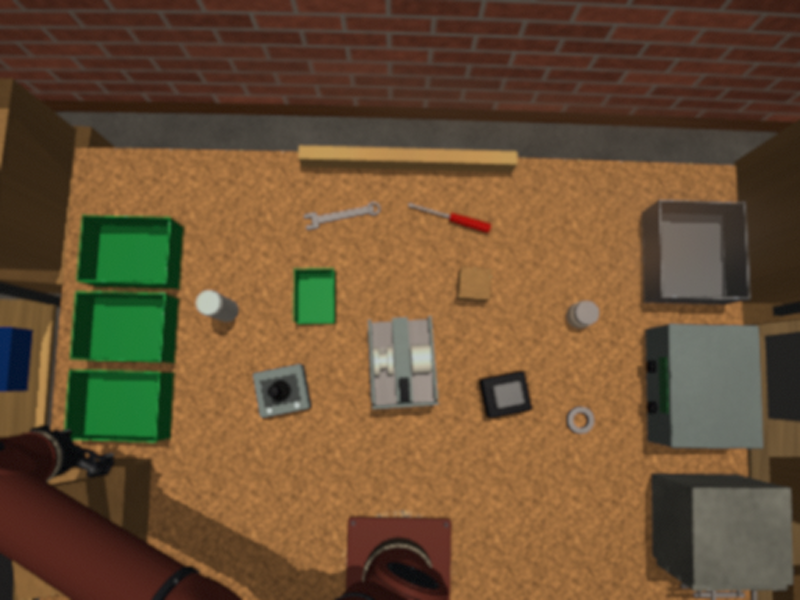

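The top view (2x crops next) has up = +x and left = +y. The grooved wheel, at (383,360), is in the left lane, and the plain wheel at (422,358) is in the right. The bin at (315,297) and the control box at (282,391) are both on the left.

```bash
python3 -c "
import cv2
i=cv2.imread('pics/top0.png')[160:280,150:290]; cv2.imwrite('pics/topz.png',cv2.resize(i,None,fx=5,fy=5,interpolation=cv2.INTER_CUBIC))
i=cv2.imread('pics/scene0.png')[110:235,205:360]; cv2.imwrite('pics/scz.png',cv2.resize(i,None,fx=4.8,fy=4.8,interpolation=cv2.INTER_CUBIC))
"
```

```text
(no output)
```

View pics/topz.png

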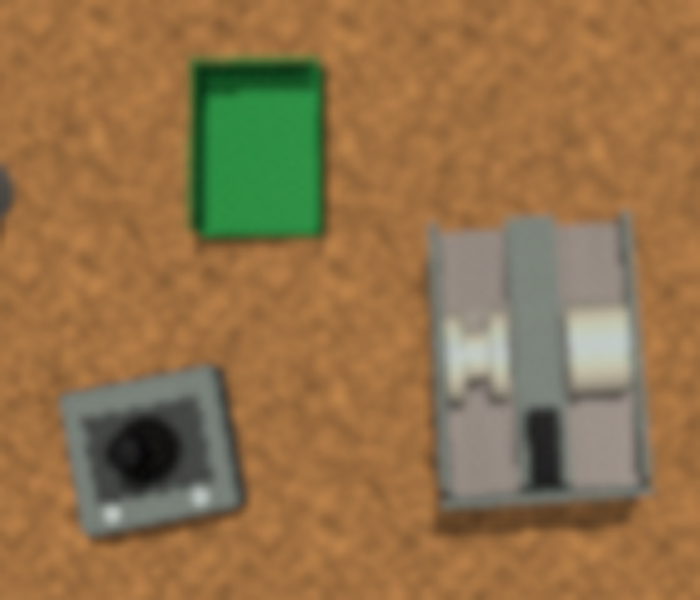

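View pics/scz.png

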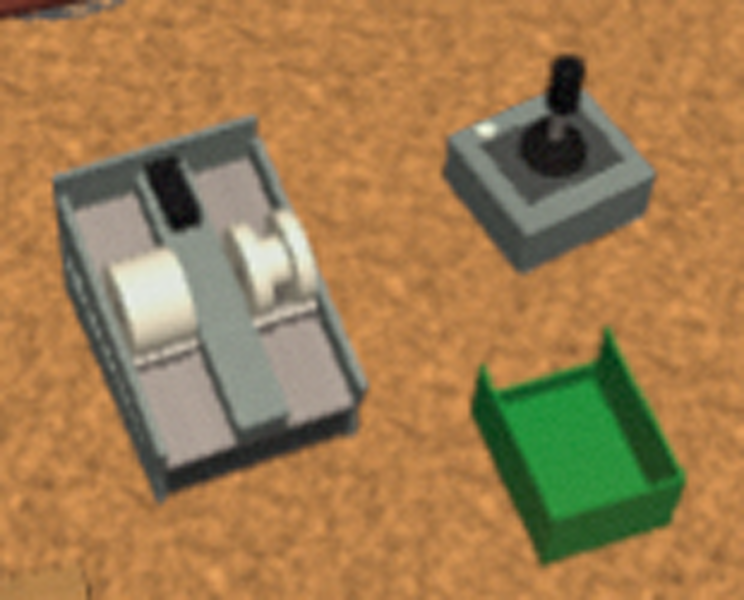

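```bash
cat > m1.py <<'E'
from h import *
import pickle
c=pickle.load(open('top0.pkl','rb')); s=pickle.load(open('scene0.pkl','rb'))
t=lambda L:[((x+.5)/5-.5+150,(y+.5)/5-.5+160) for x,y in L]
u=lambda L:[((x+.5)/4.8-.5+205,(y+.5)/4.8-.5+110) for x,y in L]
def show(n,P): print(n,np.round(P,4).tolist())
show('out T',onz(c,t([(443,234),(507,231),(556,227),(618,222)]),.05))
show('out S',onz(s,u([(167,463),(235,436),(285,423),(350,405)]),.05))
show('back T z125',onz(c,t([(438,500),(650,490)]),.125))
show('back S z125',onz(s,u([(54,180),(253,120)]),.125))
show('box T',onz(c,t([(62,398),(213,368),(242,505),(90,537)]),.05))
show('box S',onz(s,u([(447,145),(575,92),(653,176),(523,240)]),.05))
show('knobtop T',onz(c,t([(135,452)]),.14)); show('knob S',onz(s,u([(565,85)]),.12)); show('knobtop S',onz(s,u([(569,64)]),.14))
show('bin T back60',onz(c,t([(192,62),(322,60)]),.06)); show('bin T lip22',onz(c,t([(202,240),(322,236)]),.022))
show('bin S back60',onz(s,u([(683,475),(544,522)]),.06)); show('bin S front top60',onz(s,u([(484,368),(607,328)]),.06))
show('bin S floor out back z0',onz(s,u([(545,562),(675,520)]),.0))
E
python3 m1.py
```

```text
out T [[0.5432, 0.0689, 0.05], [0.5463, 0.0246, 0.05], [0.5499, -0.0093, 0.05], [0.5544, -0.0523, 0.05]]
out S [[0.5512, -0.0513, 0.05], [0.5446, -0.0055, 0.05], [0.5445, 0.027, 0.05], [0.5436, 0.0701, 0.05]]
back T z125 [[0.364, 0.0642, 0.125], [0.3734, -0.0726, 0.125]]
back S z125 [[0.3749, -0.0734, 0.125], [0.3641, 0.0608, 0.125]]
box T [[0.4239, 0.3271, 0.05], [0.447, 0.2243, 0.05], [0.3543, 0.2008, 0.05], [0.3302, 0.3036, 0.05]]
box S [[0.3627, 0.2004, 0.05], [0.3429, 0.3032, 0.05], [0.428, 0.3263, 0.05], [0.4537, 0.2211, 0.05]]
knobtop T [[0.3906, 0.258, 0.14]]
knob S [[0.3895, 0.2673, 0.12]]
knobtop S [[0.389, 0.2676, 0.14]]
bin T back60 [[0.658, 0.2461, 0.06], [0.6616, 0.156, 0.06]]
bin T lip22 [[0.5374, 0.2401, 0.022], [0.5423, 0.1555, 0.022]]
bin S back60 [[0.6569, 0.2475, 0.06], [0.6626, 0.1534, 0.06]]
bin S front top60 [[0.5477, 0.1573, 0.06], [0.5417, 0.2439, 0.06]]
bin S floor out back z0 [[0.6605, 0.1628, 0.0], [0.6567, 0.2538, 0.0]]
```

Cross-checked from the top and scene views:
- **Feeder:** about (0.4585, 0.002), yaw 0.077.
- **Bin:** about (0.601, 0.200). In the feeder frame that is about (0.157, 0.186), so it needs to slide about 0.146 m along -y.
- **Control box:** yaw about 0.225.
- **Knob:** about (0.390, 0.263).

I'll turn the tool first so the jaws lie along the feeder's x.

Request:
drive_tool(
  commands=[
    [0,0,8.5,0,0,0,80],
    [0,0,8.5,0,0,0,80],
    [0,0,8.5,0,0,0,80],
    [0,0,8.5,0,0,0,80],
    [0,0,8.5,0,0,0,80],
  ],
)

```text
t: 0.6
position: [0.2807, 0.5859, 0.2478]
tool_rot: [0.0, 0.562, 0.827, -0.0]
contact_force: [0.2, 0.7, -0.0]
grip_width: 0.0588
```

Request:
drive_tool(
  commands=[
    [0,0,8.5,0,0,0,80],
    [0,0,8.5,0,0,0,80],
    [0,0,0.5,0,0,0,80],
    [0,0,0,0,0,0,80],
    [0,0,0,0,0,0,80],
  ],
)

```text
t: 1.1
position: [0.2808, 0.5861, 0.2481]
tool_rot: [0.0, 0.678, 0.735, -0.0]
contact_force: [0.5, 0.6, 0.3]
grip_width: 0.0586
```

Request:
drive_tool(
  commands=[
    [0,0,0,-3.2,2.9,0,80],
    [0,0,0,-3.2,2.9,0,80],
    [0,0,0,-3.2,2.9,0,80],
    [0,0,0,-3.2,2.9,0,80],
    [0,0,0,-3.2,2.9,0,80],
  ],
)

```text
t: 1.6
position: [0.4388, 0.4364, 0.2485]
tool_rot: [-0.0, 0.678, 0.735, 0.0]
contact_force: [1.6, 0.3, -0.4]
grip_width: 0.0585
```

Request:
drive_tool(
  commands=[
    [0,0,0,-3.2,2.9,0,80],
    [0,0,0,-3.2,2.9,0,80],
    [0,0,0,-3.2,2.9,0,80],
    [0,0,0,-3.2,2.9,0,80],
    [0,0,0,-3.2,2.9,0,80],
  ],
)

```text
t: 2.1
position: [0.5956, 0.288, 0.2484]
tool_rot: [-0.0, 0.678, 0.735, 0.0]
contact_force: [0.2, 0.7, 0.7]
grip_width: 0.0586
```

Request:
drive_tool(
  commands=[
    [0,0,0,0,0,0,80],
    [0,0,0,0,0,0,80],
    [0,0,0,0,0,0,80],
    [0,0,0,0,0,0,80],
    [0,0,0,0,0,0,80],
  ],
)

```text
t: 2.6
position: [0.5938, 0.2906, 0.2484]
tool_rot: [-0.0, 0.679, 0.735, 0.0]
contact_force: [0.7, 0.4, -0.0]
grip_width: 0.0586
```

```bash
python3 - <<'E'
from h import *
print(robot.state()['position'])
c=cap('top','top1.png');w=cap('wrist','w1.png')
cv2.imwrite('pics/top1z.png',cv2.resize(c['pixels'][120:280,110:290,::-1],None,fx=4,fy=3.7,interpolation=cv2.INTER_CUBIC))
E
```

```text
[0.59379775 0.29055812 0.24837814]
```

View pics/top1z.png

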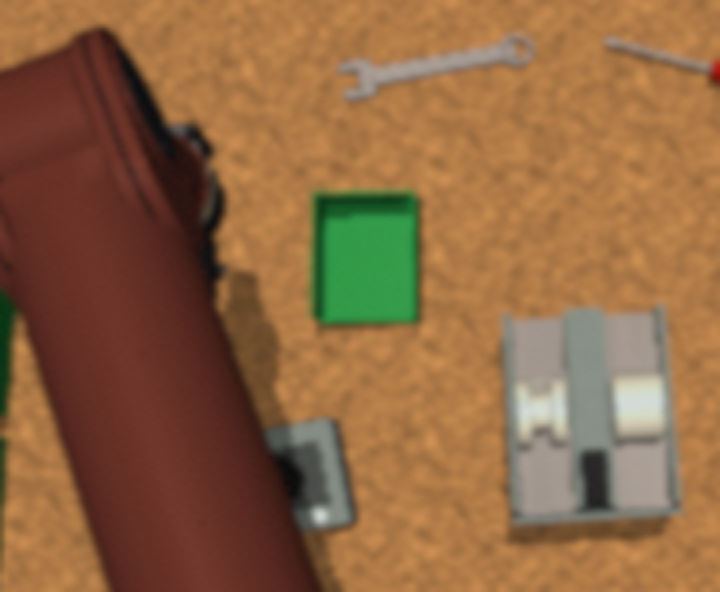

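View pics/w1.png

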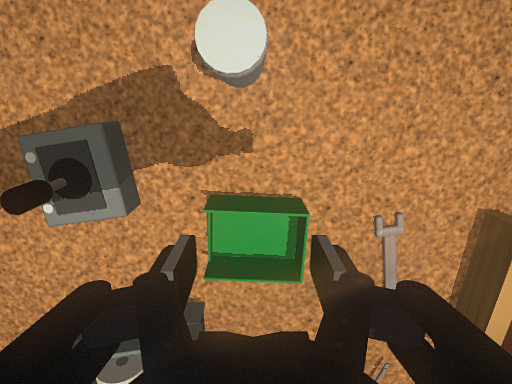

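The top view shows the bin clear to the right of the gripper. The wrist view (right = feeder +x, up = +y) shows the bin at (257,240) and the can top at (231,37). Next I check the camera mount against the can.

```bash
python3 - <<'E'
from h import *
s=robot.state()
w=robot.capture('wrist'); T=np.array(w['T_tool_cam']); print(T.round(3))
A=M(s['tool_rot']); w['position']=s['position']+A@T[:3,3]; w['rotation']=A@T[:3,:3]
print(w['position'],onz(w,[(231,37),(267,37)],.15))
print('bin back60',onz(w,[(310,215),(303,282)],.06),'front',onz(w,[(205,210),(206,279)],.06))
E
```

```text
[[ 0.     0.959  0.284  0.072]
 [ 1.    -0.     0.     0.002]
 [ 0.001  0.284 -0.959 -0.126]
 [ 0.     0.     0.     1.   ]]
[0.5905166  0.36184197 0.37456265] [[0.57172597 0.40545456 0.15      ]
 [0.59638336 0.40738173 0.15      ]]
bin back60 [[0.66377916 0.24765651 0.06      ]
 [0.66699211 0.16073074 0.06      ]] front [[0.54539816 0.24432943 0.06      ]
 [0.54936716 0.15563    0.06      ]]
```

The camera will come close to the can, so I'll step towards the bin first and push higher, at TCP z of about 0.045.

Request:
drive_tool(
  commands=[
    [0,0,0,-1.8,0.3,0,80],
    [0,0,0,0,0,5,80],
    [0,0,0,0,0,5,80],
    [0,0,0,0,0,4,80],
    [0,0,0,0,0,0,80],
  ],
)

```text
t: 3.25
position: [0.5957, 0.2689, 0.1026]
tool_rot: [-0.001, 0.68, 0.733, -0.005]
contact_force: [-0.8, -0.2, -0.2]
grip_width: 0.059
```

```bash
python3 - <<'E'
from h import *
print(robot.state()['position'])
c=cap('scene','s2.png')
cv2.imwrite('pics/s2z.png',cv2.resize(c['pixels'][80:260,250:450,::-1],None,fx=3.3,fy=3.3,interpolation=cv2.INTER_CUBIC))
E
```

```text
[0.59571492 0.26892689 0.10256634]
```

View pics/s2z.png

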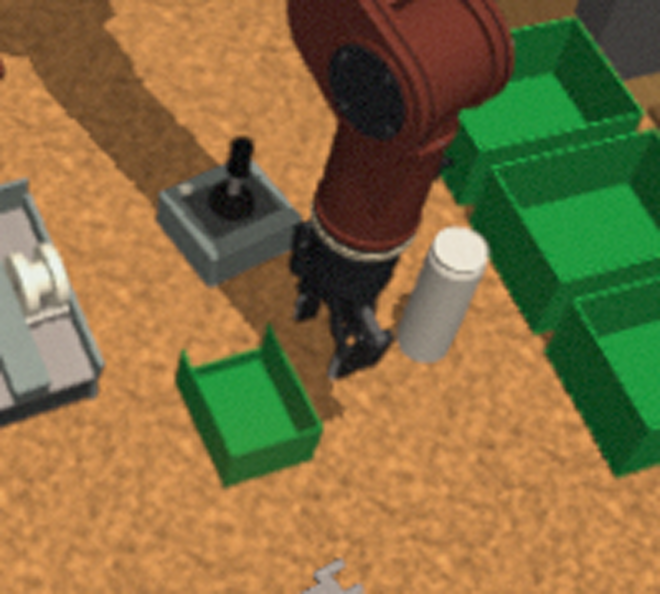

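The gripper is left of the bin and clear of the can at (440,290). I'll lower it.

Request:
drive_tool(
  commands=[
    [0,0,0,0,0,3,80],
    [0,0,0,0,0,2.5,80],
    [0,0,0,0,0,0.2,80],
    [0,0,0,0,0,0,80],
    [0,0,0,0,0,0,80],
  ],
)

```text
t: 3.8
position: [0.6006, 0.2721, 0.0542]
tool_rot: [0.001, 0.68, 0.734, 0.002]
contact_force: [0.7, 0.3, 0.2]
grip_width: 0.0589
```

```bash
python3 - <<'E'
from h import *
print(robot.state()['position'],robot.state()['contact_force'])
c=cap('scene','s3.png')
cv2.imwrite('pics/s3z.png',cv2.resize(c['pixels'][80:260,250:450,::-1],None,fx=3.3,fy=3.3,interpolation=cv2.INTER_CUBIC))
E
```

```text
[0.60055113 0.27206865 0.05420549] [0.68757616 0.31775768 0.24511374]
```

View pics/s3z.png

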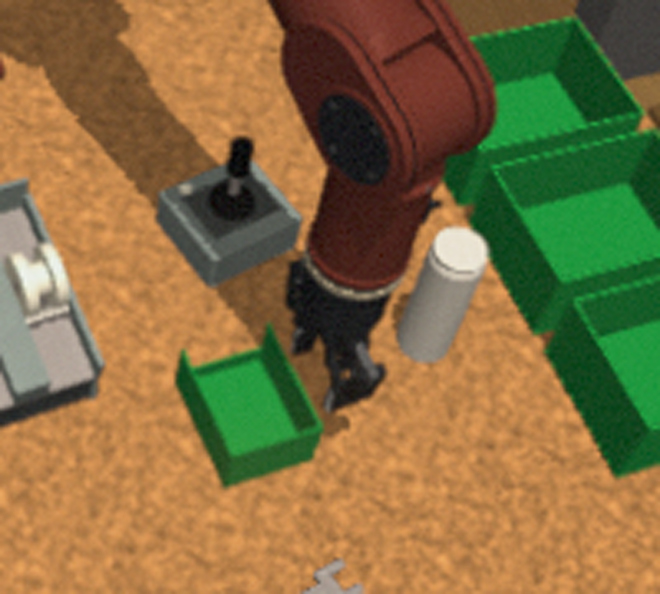

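Request:
drive_tool(
  commands=[
    [0,0,0,0,0,1.2,80],
    [0,0,0,-1,0,0,80],
    [0,0,0,-1,0,0,80],
    [0,0,0,-1,0,0,80],
    [0,0,0,-1,0,0,80],
  ],
)

```text
t: 4.35
position: [0.6022, 0.2304, 0.0395]
tool_rot: [0.0, 0.68, 0.733, 0.0]
contact_force: [0.3, 0.1, -0.8]
grip_width: 0.0588
```

Request:
drive_tool(
  commands=[
    [0,0,0,-1,0,0,80],
    [0,0,0,-1,0,0,80],
    [0,0,0,-1,0,0,80],
    [0,0,0,-1,0,0,80],
    [0,0,0,-1,0,0,80],
  ],
)

```text
t: 4.85
position: [0.606, 0.1812, 0.0395]
tool_rot: [0.0, 0.679, 0.734, 0.0]
contact_force: [-0.4, 1.6, 0.6]
grip_width: 0.0585
```

```bash
python3 - <<'E'
from h import *
print(robot.state()['position'],robot.state()['contact_force'])
c=cap('scene','s4.png')
cv2.imwrite('pics/s4z.png',cv2.resize(c['pixels'][90:250,210:390,::-1],None,fx=4,fy=3.7,interpolation=cv2.INTER_CUBIC))
c=cap('top','t4.png')
cv2.imwrite('pics/t4z.png',cv2.resize(c['pixels'][160:280,150:290,::-1],None,fx=5,fy=5,interpolation=cv2.INTER_CUBIC))
E
```

```text
[0.60596906 0.18120971 0.03948053] [-0.39737751  1.5521828   0.63440929]
```

View pics/s4z.png

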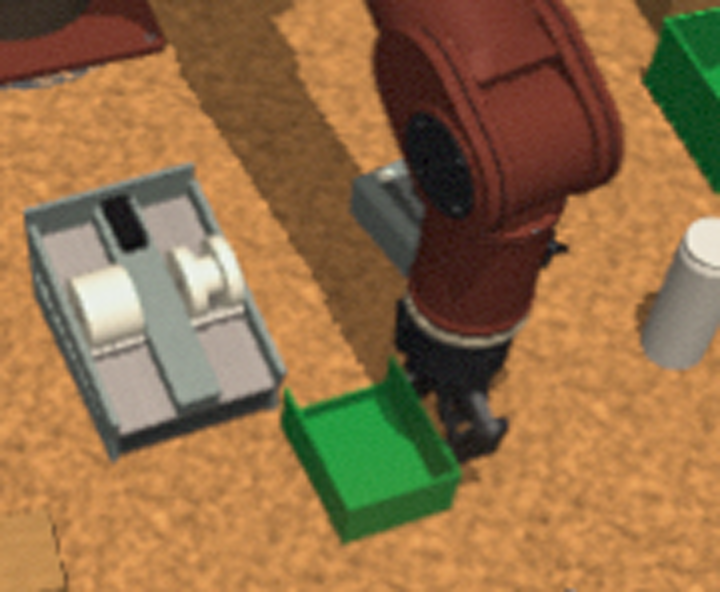

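View pics/t4z.png

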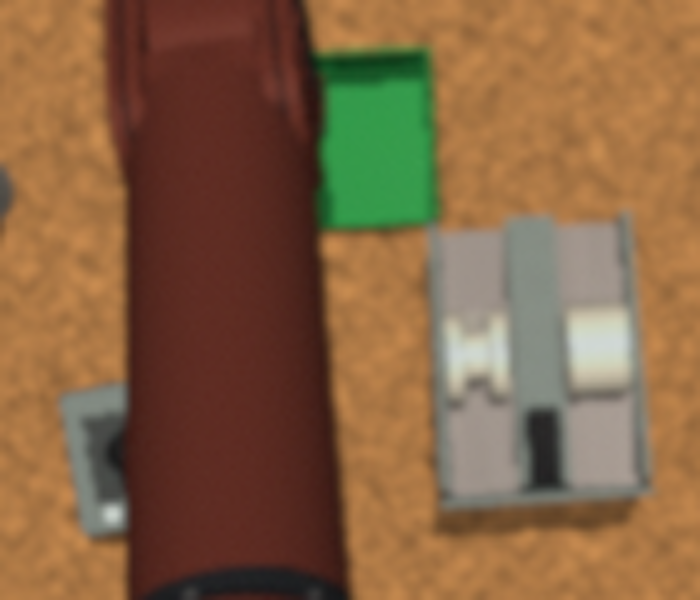

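The bin is sliding square. I'll measure it before finishing the push: right-side corners in the top crop at (430,48) and (437,226), back corners in the scene crop at (460,470) and (347,512).

```bash
cat >> h.py <<'E'
def fr(P):
    P=np.array(P)[:,:2]-[.4585,.002]; a=.077
    return np.c_[P[:,0]*np.cos(a)+P[:,1]*np.sin(a),-P[:,0]*np.sin(a)+P[:,1]*np.cos(a)].round(4)
E
python3 - <<'E'
from h import *
import pickle
c=pickle.load(open('top0.pkl','rb')); s=pickle.load(open('scene0.pkl','rb'))
t=lambda L:[((x+.5)/5-.5+150,(y+.5)/5-.5+160) for x,y in L]
u=lambda L:[((x+.5)/4-.5+210,(y+.5)/3.7-.5+90) for x,y in L]
print(fr(onz(c,t([(430,48)]),.06)),fr(onz(c,t([(437,226)]),.022)))
print(fr(onz(s,u([(460,470),(347,512),(289,393),(392,362)]),.06)))
E
```

```text
[[0.2188 0.0626]] [[0.0981 0.0651]]
[[0.2172 0.1559]
 [0.2212 0.0641]
 [0.1066 0.068 ]
 [0.1073 0.1524]]
```

Request:
drive_tool(
  commands=[
    [0,0,0,-1,0,0,80],
    [0,0,0,-1,0,0,80],
    [0,0,0,-1,0,0,80],
    [0,0,0,-1,0,0,80],
    [0,0,0,-1,0,0,80],
  ],
)

```text
t: 5.45
position: [0.6097, 0.131, 0.0393]
tool_rot: [0.0, 0.68, 0.734, -0.0]
contact_force: [-0.1, 1.6, 0.4]
grip_width: 0.0585
```

Request:
drive_tool(
  commands=[
    [0,0,0,-0.8,0,0,80],
    [0,0,0,-0.7,0,0,80],
    [0,0,0,-0.4,0,0,80],
    [0,0,0,0,0,0,80],
    [0,0,0,0,0,0,80],
  ],
)

```text
t: 5.95
position: [0.6111, 0.113, 0.0393]
tool_rot: [0.0, 0.679, 0.734, -0.0]
contact_force: [0.5, 0.2, 0.8]
grip_width: 0.0587
```

Request:
drive_tool(
  commands=[
    [0,0,0,1.5,0,0,80],
    [0,0,0,1.5,0,0,80],
    [0,0,0,0,0,0,80],
    [0,0,0,0,0,0,80],
    [0,0,0,0,0,0,80],
  ],
)

```text
t: 6.45
position: [0.6088, 0.1427, 0.0393]
tool_rot: [0.0, 0.679, 0.734, -0.0]
contact_force: [-0.6, -0.0, 0.4]
grip_width: 0.0586
```

```bash
python3 - <<'E'
from h import *
print(robot.state()['position'],robot.state()['contact_force'])
c=cap('scene','s5.png')
cv2.imwrite('pics/s5z.png',cv2.resize(c['pixels'][90:250,210:390,::-1],None,fx=4,fy=3.7,interpolation=cv2.INTER_CUBIC))
c=cap('top','t5.png')
cv2.imwrite('pics/t5z.png',cv2.resize(c['pixels'][160:280,150:290,::-1],None,fx=5,fy=5,interpolation=cv2.INTER_CUBIC))
E
```

```text
[0.60878784 0.14272471 0.03927932] [-0.57539388 -0.01898786  0.38513167]
```

View pics/s5z.png

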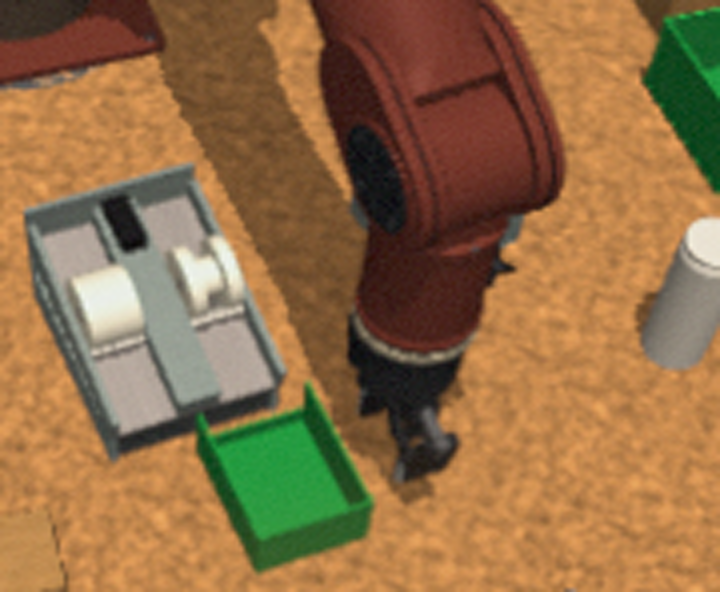

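View pics/t5z.png

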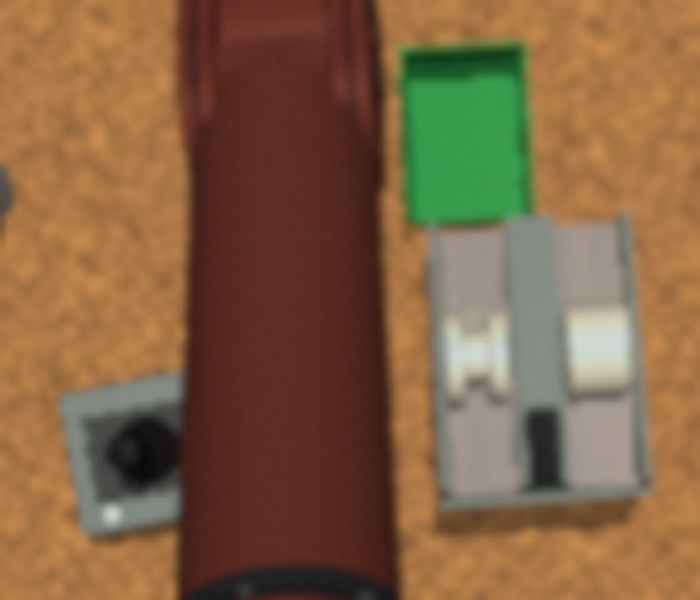

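```bash
python3 - <<'E'
from h import *
import pickle
c=pickle.load(open('top0.pkl','rb')); s=pickle.load(open('scene0.pkl','rb'))
t=lambda L:[((x+.5)/5-.5+150,(y+.5)/5-.5+160) for x,y in L]
u=lambda L:[((x+.5)/4-.5+210,(y+.5)/3.7-.5+90) for x,y in L]
print(fr(onz(c,t([(400,46),(525,43)]),.06)),fr(onz(c,t([(408,222)]),.022)))
print(fr(onz(s,u([(371,502),(258,542),(203,418),(309,385)]),.06)))
E
```

```text
[[ 0.2213  0.0833]
 [ 0.2189 -0.0036]] [[0.102  0.0854]]
[[ 0.2195  0.0837]
 [ 0.2219 -0.0048]
 [ 0.1053 -0.0003]
 [ 0.105   0.0849]]
```

The bin is centred at about (0.160, 0.040) in the feeder frame, which is what's wanted. Now I rise, close the fingers and move to the stick.

Request:
drive_tool(
  commands=[
    [0,0,0,0,0,-5,80],
    [0,0,0,0,0,-5,80],
    [0,0,0,0,0,-5,80],
    [0,0,0,0,0,-5,80],
    [0,0,0,0,0,0,255],
  ],
)

```text
t: 7.05
position: [0.6121, 0.1427, 0.2473]
tool_rot: [0.003, 0.68, 0.733, 0.005]
contact_force: [0.5, 0.5, -0.6]
grip_width: 0.0456
```

Request:
drive_tool(
  commands=[
    [0,0,0,1.8,-4,0,255],
    [0,0,0,1.8,-4,0,255],
    [0,0,0,1.8,-4,0,255],
    [0,0,0,1.8,-4,0,255],
    [0,0,0,1.8,-4,0,255],
  ],
)

```text
t: 7.55
position: [0.401, 0.2173, 0.2391]
tool_rot: [0.0, 0.68, 0.733, 0.0]
contact_force: [0.6, 1.6, 0.0]
grip_width: 0.0
```

Request:
drive_tool(
  commands=[
    [0,0,-8.4,0,0,0,255],
    [0,0,0,0,0,0,255],
    [0,0,0,0,0,0,255],
    [0,0,0,0,0,0,255],
    [0,0,0,0,0,0,255],
  ],
)

```text
t: 8.05
position: [0.4031, 0.2169, 0.2391]
tool_rot: [0.0, 0.625, 0.78, -0.0]
contact_force: [-0.3, -0.6, 0.4]
grip_width: 0.0001
```

```bash
python3 - <<'E'
from h import *
s=robot.state();print(s['position'],s['tool_rot'],s['grip_width'],s['joint_positions'])
w=cap('wrist','w6.png'); T=np.array(w['T_tool_cam']);A=M(s['tool_rot']); w['position']=s['position']+A@T[:3,3]; w['rotation']=A@T[:3,:3]
import pickle; pickle.dump(w,open('w6.pkl','wb'))
c=cap('scene','s6.png')
cv2.imwrite('pics/s6z.png',cv2.resize(c['pixels'][90:250,210:390,::-1],None,fx=4,fy=3.7,interpolation=cv2.INTER_CUBIC))
E
```

```text
[0.40312464 0.21689313 0.23912041] [ 5.81536806e-05  6.25163646e-01  7.80493657e-01 -2.51801913e-04] 0.00013391093762441932 [-0.89933082 -0.06987241  0.29609148  1.93489074  0.02157154  1.27405712
 -0.39012427]
```

View pics/s6z.png

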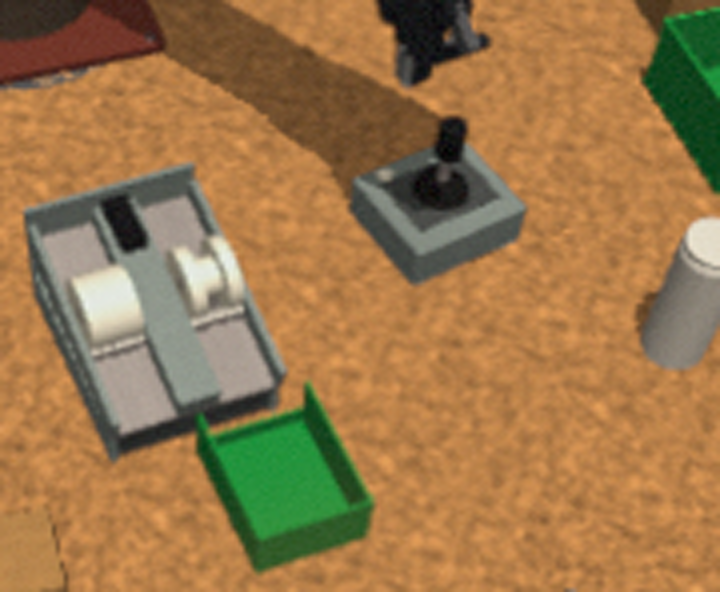

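View pics/w6.png

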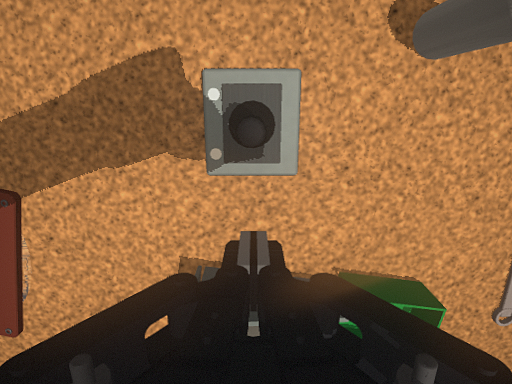

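The stick and box are right below the wrist camera, with the box edges square to the image. The knob top is near (252,132) and the box spans (203,70) to (300,175). Measuring them:

```bash
python3 - <<'E'
from h import *
import pickle
w=pickle.load(open('w6.pkl','rb'))
cv2.imwrite('pics/w6z.png',cv2.resize(w['pixels'][60:190,190:310,::-1],None,fx=4.5,fy=4.5,interpolation=cv2.INTER_CUBIC))
b=onz(w,[(203,70),(299,69),(299,174),(207,175)],.05); k=onz(w,[(252,133)],.14)
print(b,b.mean(0),k)
s=robot.state();A=M(s['tool_rot'])
for p in (b.mean(0),k[0]): print((p-s['position'])@A)
E
```

```text
[[0.33357829 0.30857391 0.05      ]
 [0.42613162 0.33023411 0.05      ]
 [0.45373633 0.22727543 0.05      ]
 [0.35643429 0.20431454 0.05      ]] [0.39247013 0.2675995  0.05      ] [[0.39299207 0.26699641 0.14      ]]
[0.05165165 0.00102157 0.18906333]
[0.05090993 0.00136092 0.09906349]
```

View pics/w6z.png

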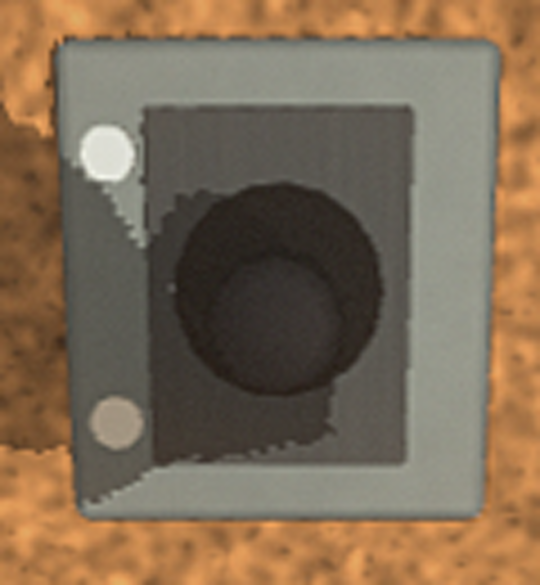

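Knob centre is about 51 mm along tool +x. I'll lower to z ≈ 0.13, then move to contact.

Request:
drive_tool(
  commands=[
    [0,0,0,0,0,4,255],
    [0,0,0,0,0,4,255],
    [0,0,0,0,0,2.9,255],
    [0,0,0,0,0,0,255],
    [0,0,0,0,0,0,255],
  ],
)

```text
t: 8.65
position: [0.4028, 0.2173, 0.1309]
tool_rot: [0.0, 0.624, 0.781, -0.0]
contact_force: [0.6, -0.6, 0.9]
grip_width: 0.0002
```

Request:
drive_tool(
  commands=[
    [0,0,0,1,0,0,255],
    [0,0,0,1,0,0,255],
    [0,0,0,1,0,0,255],
    [0,0,0,0,0,0,255],
    [0,0,0,0,0,0,255],
  ],
)

```text
t: 9.15
position: [0.3958, 0.2471, 0.1305]
tool_rot: [0.0, 0.623, 0.782, 0.0]
contact_force: [-0.7, -0.5, -0.1]
grip_width: 0.0003
```

```bash
python3 - <<'E'
from h import *
s=robot.state();print(s['position'],s['contact_force'],(s['position']-[.3925,.267,0])@M(s['tool_rot']))
c=cap('scene','s7.png')
cv2.imwrite('pics/s7z.png',cv2.resize(c['pixels'][90:250,210:390,::-1],None,fx=4,fy=3.7,interpolation=cv2.INTER_CUBIC))
E
```

```text
[0.39575863 0.24714568 0.13052802] [-0.65058211 -0.49631903 -0.06082268] [-0.02007018 -0.00121004 -0.13053007]
```

View pics/s7z.png

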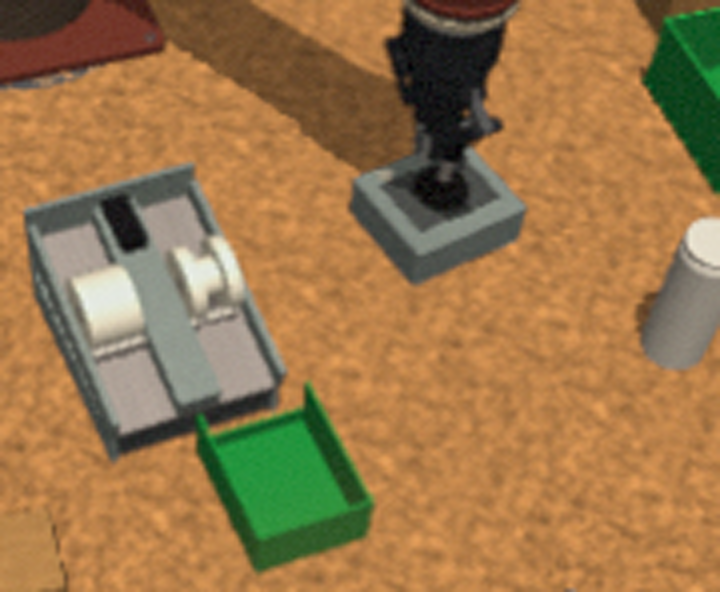

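The left gate has begun to drop, so the finger is in contact. I'll push it over and hold.

Request:
drive_tool(
  commands=[
    [0,0,0,0.6,0,0,255],
    [0,0,0,0.6,0,0,255],
    [0,0,0,0.6,0,0,255],
    [0,0,0,0,0,0,255],
    [0,0,0,0,0,0,255],
  ],
)

```text
t: 9.7
position: [0.3919, 0.2643, 0.1303]
tool_rot: [0.0, 0.624, 0.782, -0.0]
contact_force: [0.7, -3.3, 2.3]
grip_width: -0.0
```

```bash
python3 - <<'E'
from h import *
s=robot.state();print(s['position'],s['contact_force'],(s['position']-[.3925,.267,0])@M(s['tool_rot']))
c=cap('scene','s8.png')
cv2.imwrite('pics/s8z.png',cv2.resize(c['pixels'][90:250,210:390,::-1],None,fx=4,fy=3.7,interpolation=cv2.INTER_CUBIC))
E
```

```text
[0.39192724 0.2642517  0.13030711] [ 0.67738063 -3.28716076  2.29554887] [-0.00257736 -0.00116234 -0.13030668]
```

View pics/s8z.png

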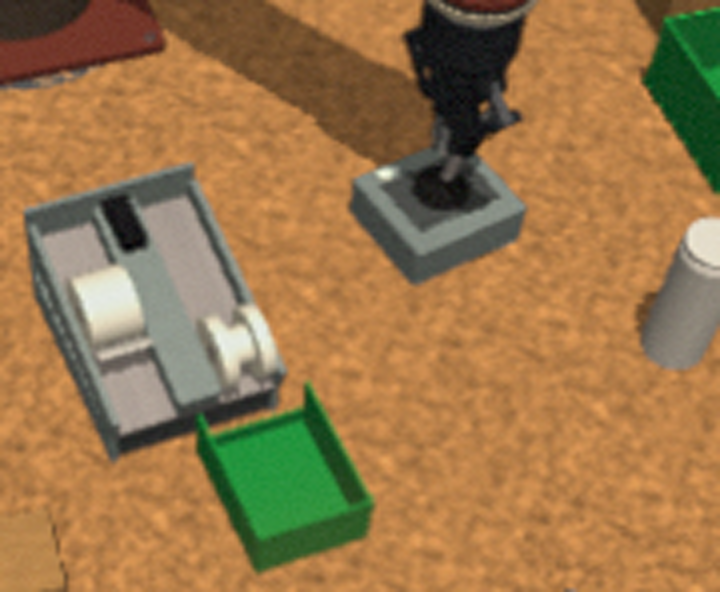

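The wheel is rolling out. I'll add a little tilt for margin (force is about 3.5 N, not at the stop) and hold.

Request:
drive_tool(
  commands=[
    [0,0,0,0.2,0,0,255],
    [0,0,0,0,0,0,255],
    [0,0,0,0,0,0,255],
    [0,0,0,0,0,0,255],
    [0,0,0,0,0,0,255],
  ],
)

```text
t: 10.25
position: [0.3914, 0.266, 0.1303]
tool_rot: [0.0, 0.624, 0.781, -0.0]
contact_force: [2.5, -3.7, 1.3]
grip_width: -0.0001
```

Request:
drive_tool(
  commands=[
    [0,0,0,0,0,0,255],
    [0,0,0,0,0,0,255],
    [0,0,0,0,0,0,255],
    [0,0,0,0,0,0,255],
    [0,0,0,0,0,0,255],
  ],
)

```text
t: 10.75
position: [0.3914, 0.2661, 0.1303]
tool_rot: [0.0, 0.624, 0.782, -0.0]
contact_force: [2.0, -4.9, 1.3]
grip_width: 0.0001
```

Request:
drive_tool(
  commands=[
    [0,0,0,0,0,0,255],
    [0,0,0,0,0,0,255],
    [0,0,0,0,0,0,255],
    [0,0,0,0,0,0,255],
    [0,0,0,0,0,0,255],
  ],
)

```text
t: 11.25
position: [0.3914, 0.2662, 0.1303]
tool_rot: [0.0, 0.624, 0.782, -0.0]
contact_force: [2.0, -5.2, 0.8]
grip_width: 0.0001
```

Request:
drive_tool(
  commands=[
    [0,0,0,0,0,0,255],
    [0,0,0,0,0,0,255],
    [0,0,0,0,0,0,255],
    [0,0,0,0,0,0,255],
    [0,0,0,0,0,0,255],
  ],
)

```text
t: 11.75
position: [0.3914, 0.2662, 0.1303]
tool_rot: [0.0, 0.624, 0.782, -0.0]
contact_force: [1.0, -3.8, 0.6]
grip_width: 0.0
```

```bash
python3 - <<'E'
from h import *
s=robot.state();print(s['position'],s['contact_force'],(s['position']-[.3925,.267,0])@M(s['tool_rot']))
w=cap('wrist','w9.png')
c=cap('scene','s9.png')
cv2.imwrite('pics/s9z.png',cv2.resize(c['pixels'][90:250,210:390,::-1],None,fx=4,fy=3.7,interpolation=cv2.INTER_CUBIC))
E
```

```text
[0.3914085  0.26616047 0.13030882] [ 0.95376954 -3.77888985  0.5541211 ] [-0.00058251 -0.00125534 -0.13030875]
```

View pics/s9z.png

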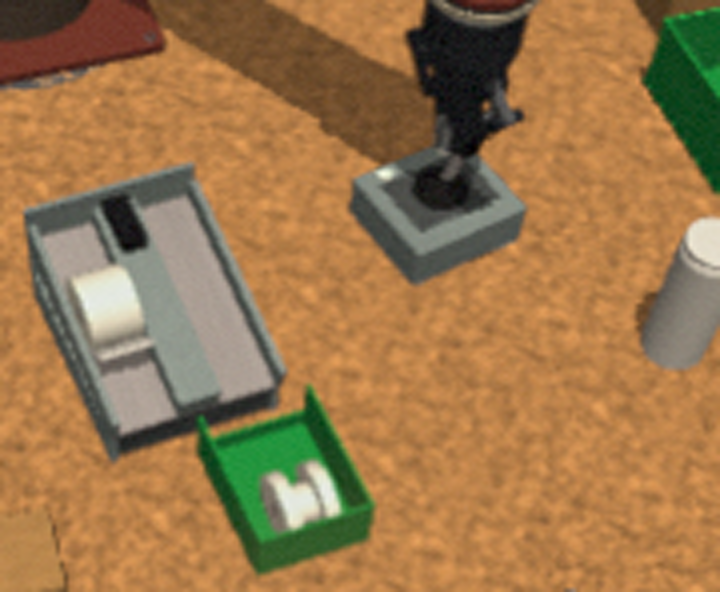

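View pics/w9.png

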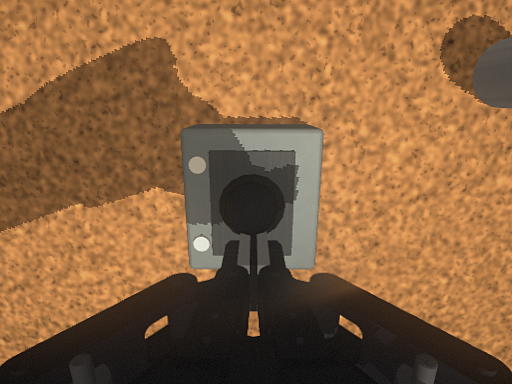

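The grooved wheel lies in the bin at (300,495) in the scene crop, and the plain wheel hasn't moved. Force suggests a tilt of about 0.3 rad, so I'll push slightly further for margin, hold, and check that the wheel is still.

Request:
drive_tool(
  commands=[
    [0,0,0,0.2,0,0,255],
    [0,0,0,0,0,0,255],
    [0,0,0,0,0,0,255],
    [0,0,0,0,0,0,255],
    [0,0,0,0,0,0,255],
  ],
)

```text
t: 12.35
position: [0.3909, 0.2681, 0.1303]
tool_rot: [0.0, 0.624, 0.782, -0.0]
contact_force: [1.6, -4.0, -1.0]
grip_width: 0.0
```

Request:
drive_tool(
  commands=[
    [0,0,0,0,0,0,255],
    [0,0,0,0,0,0,255],
    [0,0,0,0,0,0,255],
    [0,0,0,0,0,0,255],
    [0,0,0,0,0,0,255],
  ],
)

```text
t: 12.85
position: [0.391, 0.268, 0.1303]
tool_rot: [0.0, 0.624, 0.781, -0.0]
contact_force: [1.7, -4.0, -0.3]
grip_width: 0.0001
```

```bash
python3 - <<'E'
from h import *
s=robot.state();print(s['position'],s['contact_force'])
a=cv2.imread('pics/s9.png')[90:250,210:300].astype(int)
c=cap('scene','s10.png'); d=np.abs(c['pixels'][90:250,210:300,::-1].astype(int)-a).max(2); print(d.max(),(d>25).sum())
b=cv2.resize(c['pixels'][105:145,305:350,::-1],None,fx=12,fy=12,interpolation=cv2.INTER_CUBIC); cv2.imwrite('pics/s10z.png',b)
E
```

```text
[0.39095568 0.26804343 0.13027746] [ 1.74541647 -4.00784322 -0.33461828]
60 37
```

View pics/s10z.png

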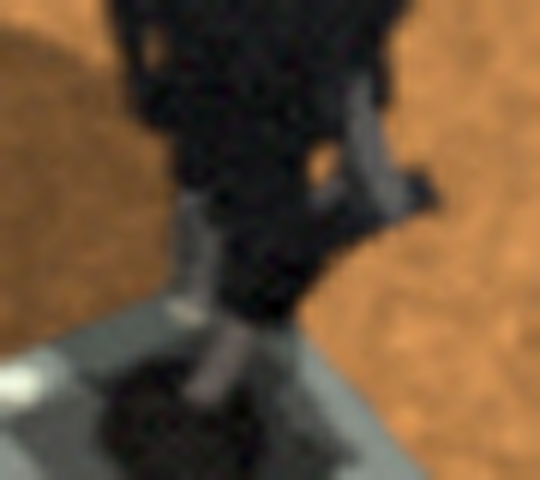

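```bash
python3 - <<'E'
from h import *
a=cv2.imread('pics/s9.png').astype(int);b=cv2.imread('pics/s10.png').astype(int)
d=np.abs(a-b).max(2)[90:250,210:300]; y,x=np.where(d>25); print(x.mean()+210,y.mean()+90,x.std(),y.std())
c=cap('scene','s11.png')['pixels'][:,:,::-1].astype(int)
for q in (a,b): d=np.abs(c-q).max(2)[90:250,210:300]; y,x=np.where(d>25); print(len(x),list(zip(x[:30]+210,y[:30]+90)))
E
```

```text
264.8918918918919 145.59459459459458 22.138121436677263 36.36709194020052
37 [(np.int64(286), np.int64(96)), (np.int64(255), np.int64(100)), (np.int64(257), np.int64(101)), (np.int64(263), np.int64(105)), (np.int64(265), np.int64(106)), (np.int64(268), np.int64(108)), (np.int64(273), np.int64(111)), (np.int64(276), np.int64(113)), (np.int64(279), np.int64(115)), (np.int64(283), np.int64(118)), (np.int64(284), np.int64(118)), (np.int64(285), np.int64(119)), (np.int64(287), np.int64(120)), (np.int64(288), np.int64(121)), (np.int64(290), np.int64(122)), (np.int64(290), np.int64(124)), (np.int64(291), np.int64(125)), (np.int64(292), np.int64(126)), (np.int64(293), np.int64(126)), (np.int64(296), np.int64(128)), (np.int64(297), np.int64(129)), (np.int64(247), np.int64(183)), (np.int64(246), np.int64(184)), (np.int64(240), np.int64(186)), (np.int64(237), np.int64(187)), (np.int64(247), np.int64(187)), (np.int64(247), np.int64(188)), (np.int64(241), np.int64(189)), (np.int64(242), np.int64(189)), (np.int64(237), np.int64(190))]
0 []
```

Request:
drive_tool(
  commands=[
    [0,0,0,0,0,0,255],
    [0,0,0,0,0,0,255],
    [0,0,0,0,0,0,255],
    [0,0,0,0,0,0,255],
    [0,0,0,0,0,0,255],
  ],
)

```text
t: 13.45
position: [0.3909, 0.2681, 0.1303]
tool_rot: [0.0, 0.624, 0.782, -0.0]
contact_force: [2.1, -4.6, -1.3]
grip_width: 0.0001
```

Request:
drive_tool(
  commands=[
    [0,0,0,0,0,0,255],
    [0,0,0,0,0,0,255],
    [0,0,0,0,0,0,255],
    [0,0,0,0,0,0,255],
    [0,0,0,0,0,0,255],
  ],
)

```text
t: 13.95
position: [0.3909, 0.2681, 0.1303]
tool_rot: [0.0, 0.624, 0.782, -0.0]
contact_force: [1.2, -4.0, -1.0]
grip_width: -0.0003
```

```bash
python3 - <<'E'
from h import *
c=cap('scene','s12.png')['pixels'][:,:,::-1].astype(int)
for n in (9,11):
    q=cv2.imread('pics/s%d.png'%n).astype(int); d=np.abs(c-q).max(2)[90:250,210:300]; y,x=np.where(d>25); print(n,len(x),list(zip((x[:12]+210).tolist(),(y[:12]+90).tolist())))
E
```

```text
9 39 [(286, 96), (255, 100), (257, 101), (263, 105), (265, 106), (268, 108), (273, 111), (276, 113), (279, 115), (283, 118), (284, 118), (285, 119)]
11 0 []
```

Only the shadow and the gate edge changed, so the wheel is at rest. I'll release slowly, then back off and rise.

Request:
drive_tool(
  commands=[
    [0,0,0,-0.8,0,0,255],
    [0,0,0,-0.8,0,0,255],
    [0,0,0,-0.8,0,0,255],
    [0,0,0,-1.2,0,0,255],
    [0,0,0,-1.5,0,0,255],
  ],
)

```text
t: 14.5
position: [0.4024, 0.2177, 0.1304]
tool_rot: [-0.0, 0.624, 0.782, 0.0]
contact_force: [0.1, 0.8, 0.8]
grip_width: -0.0001
```

Request:
drive_tool(
  commands=[
    [0,0,0,0,0,-3,255],
    [0,0,0,0,0,-4,255],
    [0,0,0,0,0,-4,255],
    [0,0,0,0,0,0,255],
    [0,0,0,0,0,0,255],
  ],
)

```text
t: 15.0
position: [0.4028, 0.2178, 0.2409]
tool_rot: [0.0, 0.624, 0.781, 0.001]
contact_force: [-1.1, 0.8, -0.4]
grip_width: -0.0002
```

```bash
python3 - <<'E'
from h import *
import pickle
s=robot.state();print(s['position'],s['contact_force'])
w=cap('wrist','w13.png'); c=cap('scene','s13.png')
cv2.imwrite('pics/s13z.png',cv2.resize(c['pixels'][90:250,210:390,::-1],None,fx=4,fy=3.7,interpolation=cv2.INTER_CUBIC))
t=cap('top','t13.png')
E
```

```text
[0.40280805 0.21783072 0.2409021 ] [-1.08339163  0.76067334 -0.44837234]
```

View pics/s13z.png

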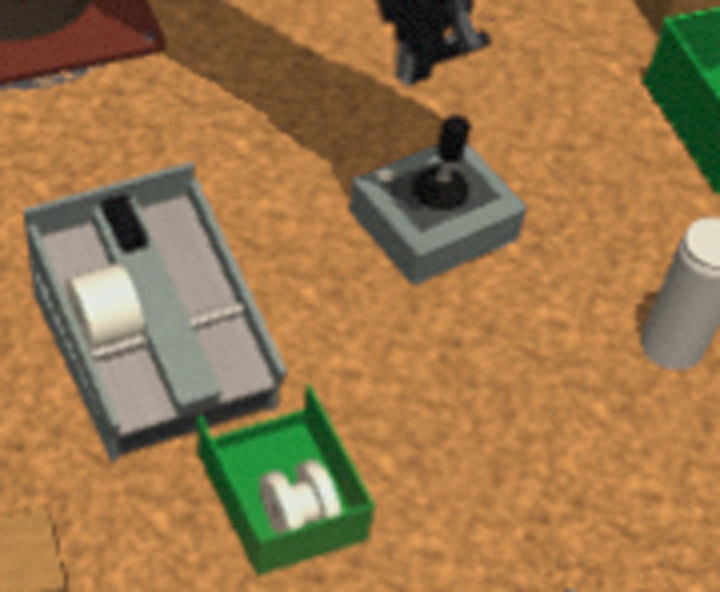

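View pics/t13.png

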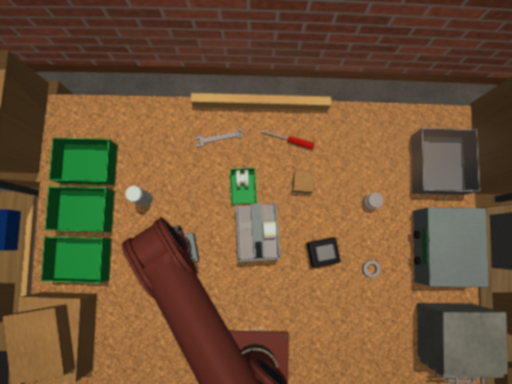

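The wheel lies in the bin, both gates are back at rest and the other things are in place. The knob looks shifted by a pixel from before, so I'll wait and compare.

Request:
drive_tool(
  commands=[
    [0,0,0,0,0,0,255],
    [0,0,0,0,0,0,255],
    [0,0,0,0,0,0,255],
    [0,0,0,0,0,0,255],
    [0,0,0,0,0,0,255],
  ],
)

```text
t: 15.65
position: [0.4023, 0.2184, 0.2402]
tool_rot: [0.0, 0.624, 0.782, -0.0]
contact_force: [-0.6, 0.7, 0.3]
grip_width: 0.0003
```

Request:
drive_tool(
  commands=[
    [0,0,0,0,0,0,255],
    [0,0,0,0,0,0,255],
    [0,0,0,0,0,0,255],
    [0,0,0,0,0,0,255],
    [0,0,0,0,0,0,255],
  ],
)

```text
t: 16.15
position: [0.4023, 0.2184, 0.2403]
tool_rot: [-0.0, 0.624, 0.782, -0.0]
contact_force: [-0.2, -0.2, -0.0]
grip_width: -0.0
```

```bash
python3 - <<'E'
from h import *
cap('scene','s14.png')
def kn(n):
    g=cv2.imread('pics/s%s.png'%n)[118:134,315:333].max(2); y,x=np.where(g<45); return len(x),round(x.mean()+315,2),round(y.mean()+118,2)
for n in ('0','6','13','14'): print(n,kn(n))
c=robot.capture('scene'); print(proj(c,[[.3925,.267,.12],[.3925-.223*.0065,.267+.975*.0065,.12]]))
a=cv2.imread('pics/s13.png').astype(int);b=cv2.imread('pics/s14.png').astype(int);print((np.abs(a-b).max(2)>25).sum())
z=cv2.imread('pics/s0.png') if False else cv2.imread('pics/scene0.png')
d=(np.abs(z.astype(int)-b).max(2)>40).astype(np.uint8); print([r.tolist() for r in cv2.connectedComponentsWithStats(d)[2] if 15<r[4]<20000])
E
cp pics/scene0.png pics/s0.png; python3 - <<'E'
E
```

```text
[ WARN:0@1.393] global loadsave.cpp:275 findDecoder imread_('pics/s0.png'): can't open/read file: check file path/integrity
Traceback (most recent call last):
TypeError: 'NoneType' object is not subscriptable
```

```bash
python3 - <<'E'
from h import *
def kn(n):
    g=cv2.imread('pics/s%s.png'%n)[118:134,315:333].max(2); y,x=np.where(g<45); return len(x),round(x.mean()+315,2),round(y.mean()+118,2)
for n in ('0','6','13','14'): print(n,kn(n))
c=robot.capture('scene'); print(proj(c,[[.3925,.267,.12],[.3925-.223*.0065,.267+.975*.0065,.12]]))
b=cv2.imread('pics/s14.png').astype(int);a=cv2.imread('pics/s13.png').astype(int);print((np.abs(a-b).max(2)>25).sum())
z=cv2.imread('pics/scene0.png')
d=(np.abs(z.astype(int)-b).max(2)>40).astype(np.uint8); print([r.tolist() for r in cv2.connectedComponentsWithStats(d)[2] if 15<r[4]<20000])
E
```

```text
0 (63, np.float64(322.25), np.float64(127.86))
6 (67, np.float64(322.24), np.float64(127.61))
13 (66, np.float64(322.79), np.float64(127.27))
14 (67, np.float64(322.75), np.float64(127.55))
[[322.56866239 128.02838238]
 [324.25409114 127.27074077]]
147
[[177, 0, 21, 38, 317], [223, 0, 18, 21, 222], [234, 0, 139, 142, 7449], [417, 0, 7, 9, 25], [431, 2, 6, 8, 20], [407, 11, 6, 7, 17], [414, 15, 19, 7, 38], [381, 17, 54, 45, 1154], [230, 23, 6, 30, 114], [207, 27, 14, 8, 21], [186, 34, 13, 17, 57], [204, 35, 16, 24, 126], [181, 45, 10, 25, 68], [368, 49, 38, 25, 289], [252, 153, 19, 22, 213], [303, 178, 45, 50, 1368], [259, 194, 45, 52, 1400]]
```

Knob centroid shifted about 0.5 px, which is roughly 0.03 rad of residual tilt. I'll check that more finely with the wrist camera.

```bash
python3 - <<'E'
from h import *
import pickle
s=robot.state()
w=cap('wrist','w15.png'); T=np.array(w['T_tool_cam']);A=M(s['tool_rot']); w['position']=s['position']+A@T[:3,3]; w['rotation']=A@T[:3,:3]
pickle.dump(w,open('w15.pkl','wb'))
a=cv2.imread('pics/w6.png')[60:190,190:310];b=cv2.imread('pics/w15.png')[60:190,190:310]
cv2.imwrite('pics/cmp.png',cv2.resize(np.hstack([np.clip(a.astype(int)*2,0,255).astype(np.uint8),np.clip(b.astype(int)*2,0,255).astype(np.uint8)]),None,fx=3.3,fy=3.3,interpolation=cv2.INTER_CUBIC))
E
```

```text
(no output)
```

View pics/cmp.png

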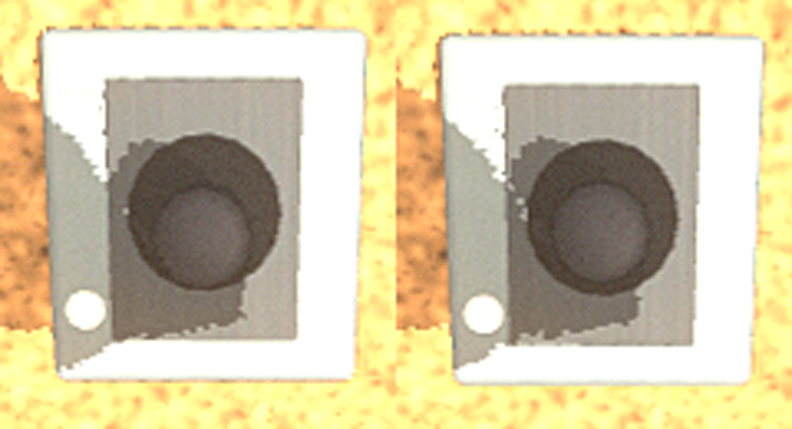

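```bash
python3 - <<'E'
from h import *
import pickle
for n,k,b in(('w6',(201,238),(205,210)),('w15',(601-396,231),(603-396,217))):
    w=pickle.load(open(n+'.pkl','rb'))
    f=lambda p:[((p[0]+.5)/3.3-.5+190,(p[1]+.5)/3.3-.5+60)]
    K=onz(w,f(k),.14)[0];B=onz(w,f(b),.055)[0]; ax=M([0,.624,.782,0])[:,0]
    print(n,K,B,'lean mm',(K-B)@ax*1000,'rad',(K-B)@ax/.085)
    # parallel: tilt by direct height variation
    B2=onz(w,f(b),.06)[0]; print((K-B2)@ax/.085)
E
```

```text
w6 [0.3917483  0.26764337 0.14      ] [0.39195727 0.26886216 0.055     ] lean mm -1.142002293279199 rad -0.013435321097402341
-0.016927776956176015
w15 [0.39134482 0.27074826 0.14      ] [0.392102   0.26837561 0.055     ] lean mm 2.481527931425381 rad 0.029194446252063307
0.025323032585888694
```

```bash
python3 - <<'E'
from h import *
def tip(n):
    g=cv2.GaussianBlur(cv2.imread('pics/%s.png'%n)[60:190,190:310].max(2),(0,0),.8)
    big=cv2.resize(g,None,fx=4,fy=4,interpolation=cv2.INTER_CUBIC)
    m=(big<31).astype(np.uint8)
    out=[]
    for lo,hi in ((0,34),):
        pass
    # whole base disc
    m=(big<58).astype(np.uint8); L=cv2.connectedComponentsWithStats(m)
    # profile along column through centre
    x=int((251.5-190)*4); print(n,big[::4,x][15:75].tolist())
for n in('w6','w13','w15'): tip(n)
E
```

```text
w6 [147, 147, 146, 146, 147, 147, 149, 147, 126, 100, 90, 90, 90, 90, 91, 90, 90, 89, 89, 89, 89, 89, 89, 91, 91, 80, 60, 48, 46, 46, 46, 47, 47, 46, 46, 46, 45, 44, 43, 42, 40, 39, 42, 47, 50, 52, 53, 54, 55, 55, 55, 55, 56, 57, 56, 56, 55, 56, 56, 56]
w13 [147, 147, 146, 146, 147, 147, 146, 147, 148, 143, 121, 97, 89, 89, 89, 89, 90, 90, 90, 89, 89, 89, 89, 89, 89, 90, 87, 69, 50, 44, 44, 44, 45, 45, 45, 44, 43, 41, 41, 41, 42, 47, 50, 51, 52, 53, 53, 53, 54, 54, 54, 55, 55, 54, 54, 55, 55, 55, 55, 55]
w15 [147, 147, 147, 146, 146, 146, 146, 147, 148, 145, 125, 100, 90, 90, 91, 91, 90, 89, 90, 90, 89, 89, 89, 89, 89, 89, 88, 75, 56, 45, 44, 44, 45, 45, 45, 44, 42, 41, 40, 40, 41, 45, 47, 49, 51, 51, 52, 52, 53, 54, 53, 54, 54, 55, 55, 55, 55, 55, 53, 53]
```

The stick is static, with a residual of 0.025 to 0.043 rad depending on the method. That is inside the 0.06 limit, so I won't touch it again. I'll do a last bin check and hand in.

```bash
python3 - <<'E'
from h import *
c=cap('top','t16.png')
a=c['pixels'].astype(int); m=((a[:,:,1]>a[:,:,0]+25)&(a[:,:,1]>a[:,:,2]+25)).astype(np.uint8)
m[:, :215]=0; m[:,270:]=0; m[:150]=0;m[215:]=0
r=cv2.minAreaRect(np.argwhere(m)[:,::-1].astype(np.float32)); print(r, fr(onz(c,[r[0]],.04)))
cv2.imwrite('pics/t16z.png',cv2.resize(c['pixels'][160:280,150:290,::-1],None,fx=5,fy=5,interpolation=cv2.INTER_CUBIC))
s=robot.state(); print(s['t'],s['contact_force'],s['joint_vel'].round(4)); robot.sign_off()
E
```

```text
((242.81442260742188, 185.91754150390625), (35.05471420288086, 24.883398056030273), 87.39744567871094) [[0.1618 0.0408]]
16.35 [0.62514368 0.42149142 0.6106607 ] [-0.0005  0.0009 -0.002   0.0012  0.0001  0.0011 -0.0008]
the job is handed in; nothing more can be done
```

I handed the job in at t = 16.35 s, and my last checks all fell within the limits; `sign_off` gave no verdict. The grooved wheel was in the left lane. I slid the bin below that outlet and held the stick left until the wheel had rolled out and lay still in the bin. Then I released the stick and backed off.

**Last checks:**
- **Bin:** it stands at about (0.162, 0.041) m in the feeder frame, against the target of about (0.163, 0.040).
- **Grooved wheel:** it lies in the bin. Pictures taken 1 s apart while the stick was held showed no movement.
- **Plain wheel and other things:** the plain wheel is still behind its gate, and I saw no movement of the carton, can, jar, tools or collar.
- **Arm:** it is clear of everything.

**One weak point:** the stick did not return exactly to centre. It came to rest about 0.025 to 0.043 rad to the left, depending on how I measured it. It was not moving any more and is inside the 0.06 rad limit, so I left it alone.

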